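# Proof-pull the bench spring gauge to its limit clip

## Robot

A 6-joint arm with a two-finger parallel gripper is mounted at the origin on a cart in front of the work surface, level with it; the furniture and walls round the work are solid. World frame = base frame: x ahead of the robot, y to its left, z up, the work surface at z = 0. Lengths are in mm, angles in rad, forces in N, time in s.
With the tool pointing down it reaches from about 350 to 975 mm from the base axis. Payload 7.1 kg.
Tool frame: the origin (TCP) lies midway between the tips of the shut fingers; the grasp point (between the pads) lies pinch_z behind it (pinch_z is the distance from the TCP to the grasp point, in mm); z points along the fingers, y is the line along which they close (so a half turn about z gives the same grasp; the last joint's range is limited). The gripper opens to 88 mm and grips with 3 to 60 N. Pads are 20 mm wide; open, the fingers measure 115 mm over their backs; the gripper's body (75 mm by 178 mm) begins 61 mm behind the grasp point.
Start: joints at [1.324, 0.423, 1.63, -0, 1.089, -0.019], TCP at [141.116, 608.844, 222.675] pointing down, gripper open.
Joint ranges: [-3, 3], [-0.9, 2.11], [0.09, 2.58], [-1.31, 4.45], [0.11, 2.69], [-2.54, 2.54]. Speed limits (rad/s): [2.39, 2.39, 3.01, 3.14, 3.14, 3.14].

## Interface

Orientations are given as a rotation vector (axis times angle).
In Python, from workcell import get_obs, get_image, close_job, pinch_z gives the robot as it stands.
- The arm moves only by the tool jog_arm, never from a script. Its argument "commands" is a list of rows, each a list of 3 entries, a list of its own where there are three numbers: the gripper command: -1 is shut, 1 is fully open, values between are in proportion, then the shift along the tool's x, y, z as a fraction of full scale, then the turn, a rotation vector about the tool's x, y, z as a fraction of full scale. In form: [[gripper, [tx, ty, tz], [rx, ry, rz]], ...]. A call has 1 to 10 rows; each row shifts and turns the commanded pose from where the row before left it, along the tool's axes as they then stand; what a row does not reach is not made up. Full scale, the value 1, is 0.1 m for a shift and 45 degrees for a turn. A row lasts 1/10 s, in which the tool goes at most 50 mm and 8.59 degrees, less where a joint would pass 70% of its speed; a pose out of reach is approached as far as the arm can. A call with a number of a shift or a turn outside -1 to 1 is refused whole. A call with a gripper value outside its range is refused whole. The fingers move at their own pace and stop on an object; the grip force is fixed at half the most. Time passes only in rows, so rows that do not move let the fingers close. It gives the time, the measured TCP pose, the force, the opening and the grip force at its end, in the units of the state.
- get_obs(): the state, without advancing time (a new reading comes with each control period).
- get_image(name): name is "scene" or "top" or "wrist"; returns a dict with "image" (384x512x3 uint8, blue, green, red), "z_map" (384x512 float32, mm along the optical axis (not along the pixel's ray), 0 where there is no reading), "intrinsics" (3x3 intrinsics, pixels), "eye" and "orientation" of the camera in the world; the wrist camera has in their place "mount" (4x4, takes a point from camera to tool coordinates, whose origin is the TCP and whose axes are the flange's). Camera axes: x right, y down, z forward; pixel columns grow to the right and rows downward; lengths in mm; the calibration is good to about 2 mm. The wrist camera is an equidistant fisheye: a pixel r from the principal point sees the ray r / f radians off the axis. A picture is of the moment at which its call begins: read the wrist's pose just before it.
- close_job(): hands the job in; it is judged then, once.
The state is a dict: "t": time; "qpos": joint angles; "qvel": joint speeds; "joint_torque": joint torques, N m; "ee_pos": TCP position; "orientation": TCP orientation; "ft_force": force on the tool from outside, world axes, zero at the start; "moment": the same for the moment, N m; "width": finger opening in mm; "grasp_force": force on a finger pad.
Only numpy, scipy, OpenCV 4.12 (cv2) and the standard library are available. Lean on these libraries where they do the work, as an engineer would, in place of code of your own. Each camera call takes 0.05 s, during which the arm holds its last target. There are 200 camera calls.

## Task

Give the spring in the bench pull gauge its proof stretch. First push the tell-tale rider all the way back to zero against the slide, and push the lock bar fully out to the side so that the slide is free; then draw the slide out by its upright plate until the tell-tale's pointer stands over the gap between the two prongs of the limit clip, and hold it there for a second. Let the slide back fully home gently, without letting it snap, so that the tell-tale stays behind in the gap as the record, then push the lock bar fully in again; leave the things standing round the gauge alone.

Things in the scene. Friction and masses are not known exactly. Their poses are not given: they have to be found in the camera images.
- gauge: Fixed pull gauge on a dark steel base plate 325 (x) x 280 (y) x 10 mm. Origin: on the bench, under the slide's axis; the plate spans x = -190 to +135 mm and y = -140 to +140 mm. Its -x axis is the pulling direction (roughly toward the robot), +y is the side of the tell-tale and ruler, -y the side of the lock bar. The round spring housing (x = 53 to 132 mm, y = 0) is 64 mm high.
- pull_plate (a point): Centre of the top edge, 90 mm above the bench, of the slide's upright steel pull plate: 10 mm thick along x, 90 mm wide along y, with a black round bead 14 mm thick along its top. At home it stands at gauge x = -50, y = 0. Behind it (+x) 45 mm is free above the 12 mm rod (rod top at 42 mm height) before a collar and guide blocks 54 mm high: room for closed fingers to hook the plate.
- slide_bar (a joint): Travel of the sprung slide in m: 0 = home, grows as the plate is drawn along gauge -x, at most 0.11. The spring pulls it home with about 4 N at 0 and 9 N at 0.08. It snaps home if let go. While the lock bar is in, it can move only about 3 mm.
- lock_tab (a point): Centre of the top edge, 76 mm above the bench, of the lock bar's upright steel tab: 54 mm along x, 10 mm thick along y, 56 mm high. At gauge x = 30 mm; y = -90 mm when in. Push along gauge -y to free the slide, +y to lock it. Inside it stand the bar's guide blocks (y = -69 to -35 mm, 44 mm high) and the slide (54 mm high, y = -18 to 18 mm): above those a finger has room.
- lock_bar (a joint): Travel of the lock bar in m: 0 = fully in (slide locked), 0.038 = fully out (slide free). Slides with about 2 N and stays where it is left. It can go in only while the slide is home.
- rider_tab (a point): Centre of the top edge, 76 mm above the bench, of the tell-tale rider's upright black tab: 12 mm thick along x, 30 mm wide along y, 50 mm high. It runs on a rail along gauge x at y = 85 mm; standing at x = -61.5 mm at zero.
- telltale (a joint): Position of the tell-tale rider in m: 0 = zero (against the slide's side arm with the slide home), grows along gauge -x, at most 0.100. It starts beyond the limit clip, left from the last pull. Slides with about 1.2 N and stays where it is left; the slide's arm pushes it ahead when the slide is drawn out, so then both joints read the same to 1 mm.
- pointer (a point): Middle of the rider's thin bright steel pointer blade (3 mm thick along x), which reaches sideways from the rider over the ruler and limit clip, 35 mm above the bench, at gauge y = 121 mm.
- limit_clip: Fixed dark steel clip, 26 x 34 x 20 mm, on the ruler at gauge y = 121 mm, with two upright prongs, 6 mm thick along x, 22 mm along y. Origin: underside centre (10 mm above the bench), under the middle of the 14 mm gap between the prongs; axes as the gauge's. It stands where the tell-tale reads between 0.040 and 0.075.
- pine_offcut: Loose bystander: pine block 38 x 140 x 38 mm lying beside the gauge on the lock bar's side, long side roughly along the gauge. Origin: underside centre, y along its length.
- masking_tape: Loose bystander: roll of masking tape 109 mm across, 24 mm high, lying flat to the left. Origin: underside centre.
- mixing_cup: Loose bystander: clear plastic mixing cup 95 mm across, 102 mm high, upright to the left. Origin: underside centre.

How it is judged (in metres and radians):
On the way, in this order (a step that is already met when the one before it is completed fails the run):
1. the tell-tale is back at zero (within 8 mm) and the lock bar is out (30 mm or more) while the slide is home (value of joint each of telltale, slide_bar below 0.008 m and value of joint lock_bar above 0.03 m), for 0.1 s.
2. the slide is held out for 0.7 s (not let back over 8 mm) with the pointer within 7 mm of the middle of the clip's gap (x of pointer in the frame of limit_clip between -0.007 and 0.007 m and x of pull_plate in the frame of limit_clip below 0.02 m), for 0.7 s.
3. the slide is back home (within 4 mm) (value of joint slide_bar below 0.004 m and value of joint lock_bar above 0.02 m), for 0.1 s.
At the end, for the whole second after the job is handed in: The slide is home (within 4 mm), the lock bar is in (within 6 mm of fully in), and the tell-tale's pointer is left within 7 mm of the middle of the clip's gap (value of joint slide_bar below 0.004 m and value of joint lock_bar below 0.006 m and x of pointer in the frame of limit_clip between -0.007 and 0.007 m); the robot touches nothing.
It fails at once if the slide snaps back (faster than 0.35 m/s) (velocity of joint slide_bar below -0.35 m/s).
It fails at once if a bystander is moved by more than 30 mm (distance of any of pine_offcut, masking_tape, mixing_cup from where it was at the start of the episode above 0.03 m).
It also fails if it takes over 58 s, if anything falls off the work surface, if the arm or the gripper's body presses on something with over 40 N, if the wrist force passes 120 N, or if a joint passes its speed limit or range.

## Working session

There is one attempt and no reset: what is moved stays moved. The work goes in short steps, Python scripts to look and compute and a tool call to move; the robot and the scene stay as the last step left them, time stands still between calls to the robot, and variables do not carry over. Pictures are saved under pics/ and viewed, at most 10 in all, crops included, and the job is handed in when it is done.

Besides the shell and the picture viewer there is one more tool, called after ">>>" by a JSON object that holds its "op" and its "data". jog_arm: Moves the arm, as the interface text tells. Its arguments: {"type":"object","properties":{"commands":{"type":"array","items":{"type":"array"}}},"required":["commands"]}

```bash
mkdir -p pics; ls; python3 - <<'E'
from workcell import *
import cv2,numpy as np
print(get_obs(), pinch_z)
for n in ["top","scene"]:
    d=get_image(n); cv2.imwrite(f"pics/{n}0.png",d["image"]); np.savez(f"{n}0.npz",**d)
    print(n,d["intrinsics"],d["eye"],d["orientation"])
E
```

```text
pics
{'t': 0.0, 'qpos': array([ 1.32401362e+00,  4.23840746e-01,  1.63075277e+00,  3.93988837e-05,
        1.08861702e+00, -1.90035070e-02]), 'qvel': array([ 1.50456059e-04,  2.01849730e-04, -5.09340145e-04, -4.33849049e-04,
        4.57550187e-05, -1.04082587e-03]), 'joint_torque': array([ 2.34411436e-04, -5.44616747e+01, -2.73669094e+01,  6.44796831e-02,
        2.27504689e-02, -1.31217835e-04]), 'ee_pos': array([140.95348116, 608.2797812 , 221.87711689]), 'orientation': array([-3.57021897e-01, -3.12098851e+00,  2.51149247e-03]), 'ft_force': array([-0.37655327,  0.12426672,  0.69269775]), 'moment': array([ 0.00455522, -0.01635067, -0.0285396 ]), 'grasp_force': 0.0, 'width': 87.95003362757706} 18.700000000000003
top [[364.37488045   0.         261.80637533]
 [  0.         364.37488045 186.88605171]
 [  0.           0.           1.        ]] [ 374.68475787  -19.80945355 1123.9044387 ] [-2.15587219  2.11664949 -0.20361718]
scene [[359.98926978   0.         256.88685566]
 [  0.         359.98926978 188.42283675]
 [  0.           0.           1.        ]] [   5.66974061 -626.0641046   760.9655043 ] [-2.13944805  0.83706226 -0.42047979]
```

View pics/top0.png

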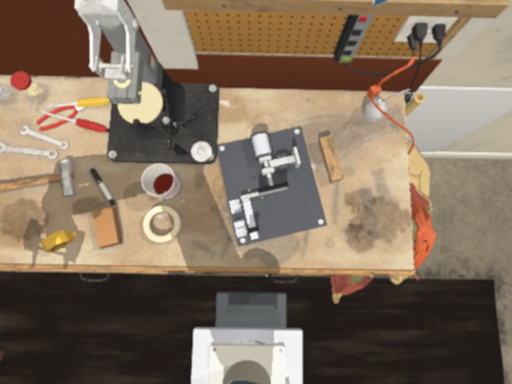

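View pics/scene0.png

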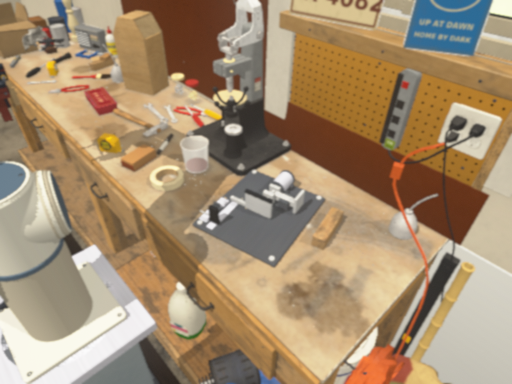

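The overhead view shows the gauge plate with corners near (220,147), (298,128), (325,222) and (241,243). The housing is at (262,147), the rider and clip at about (245,212), the lock tab at (295,158), the pine at (331,157), the tape at (161,224) and the cup at (160,182).

```bash
cat > h.py <<'E'
import numpy as np, cv2
from scipy.spatial.transform import Rotation as R
def cloud(d):
    K=d["intrinsics"];z=d["z_map"].astype(float);v,u=np.mgrid[:z.shape[0],:z.shape[1]]
    p=np.stack([(u-K[0,2])/K[0,0]*z,(v-K[1,2])/K[1,1]*z,z],-1)
    return p@R.from_rotvec(d["orientation"]).as_matrix().T+d["eye"]
def proj(d,P):
    K=d["intrinsics"];c=(np.atleast_2d(P)-d["eye"])@R.from_rotvec(d["orientation"]).as_matrix()
    return c[:,:2]/c[:,2:]*K[0,0]+K[:2,2]
def gauge2w(pose,P):
    x,y,a=pose;P=np.atleast_2d(P).astype(float)
    return np.c_[x+P[:,0]*np.cos(a)-P[:,1]*np.sin(a),y+P[:,0]*np.sin(a)+P[:,1]*np.cos(a),P[:,2]]
E
python3 - <<'E'
from h import *
d=dict(np.load("top0.npz"));P=cloud(d);im=d["image"].astype(int)
g=im.max(2);m=((g<105)&(im.max(2)-im.min(2)<25)).astype(np.uint8)
roi=np.zeros_like(m);roi[115:255,205:340]=1;m*=roi
m=cv2.morphologyEx(m,cv2.MORPH_CLOSE,np.ones((9,9)))
n,l,s,_=cv2.connectedComponentsWithStats(m);k=1+s[1:,4].argmax();c=cv2.findContours((l==k).astype(np.uint8),0,2)[0][0]
hull=cv2.convexHull(c)[:,0]
# pixel->z=10 plane
K=d["intrinsics"];r=np.c_[(hull-K[:2,2])/K[0,0],np.ones(len(hull))]@R.from_rotvec(d["orientation"]).as_matrix().T
W=d["eye"]+r*((10-d["eye"][2])/r[:,2])[:,None]
print(cv2.minAreaRect(W[:,:2].astype(np.float32)),cv2.boxPoints(cv2.minAreaRect(W[:,:2].astype(np.float32))))
print("bench z",np.median(P[150:240,340:400,2]), "plate z",np.median(P[190:220,280:300,2]))
cv2.imwrite("pics/crop0.png",cv2.resize(d["image"][115:255,205:345],None,fx=4,fy=4,interpolation=cv2.INTER_CUBIC))
E
```

```text
((627.9852294921875, -23.95574951171875), (424.7220764160156, 318.9170837402344), 14.105891227722168) [[ 383.1651    78.93912]
 [ 460.88995 -230.36163]
 [ 872.80536 -126.85062]
 [ 795.0805   182.45013]]
bench z -0.8623621647354867 plate z 9.574483408259084
```

View pics/crop0.png

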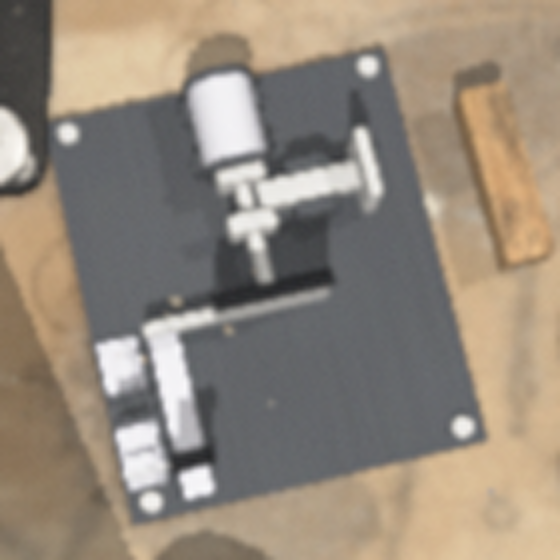

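```bash
python3 - <<'E'
from h import *
from scipy.optimize import least_squares
d=dict(np.load("top0.npz"));P=cloud(d)
px=np.array([(52,118),(380,47),(486,438),(133,523)])/4+[205,115]-0.4
G=np.array([(135,140,10),(135,-140,10),(-190,-140,10),(-190,140,10)])
f=lambda q:(proj(d,gauge2w((q[0],q[1],q[2]/100),G))-px).ravel()
s=least_squares(f,[640,-20,-20]);pose=s.x/[1,1,100];print(pose,f(s.x).round(2))
np.save("pose.npy",pose)
x,y,a=pose;Q=P-[x,y,0];gx=Q[...,0]*np.cos(a)+Q[...,1]*np.sin(a);gy=-Q[...,0]*np.sin(a)+Q[...,1]*np.cos(a)
gz=P[...,2]
# height map in gauge frame, 6mm cells
H=np.full((330//4,290//4),-1.);
ok=(gx>-195)&(gx<135)&(gy>-145)&(gy<145)
i=((135-gx[ok])/4).astype(int).clip(0,81);j=((145-gy[ok])/4).astype(int).clip(0,71)
np.maximum.at(H,(i,j),gz[ok])
Hc=cv2.dilate(H,np.ones((2,2)))
v=(np.clip(Hc,0,100)*2.5).astype(np.uint8);v=cv2.resize(cv2.applyColorMap(v,cv2.COLORMAP_JET),None,fx=7,fy=7,interpolation=0)
cv2.imwrite("pics/h0.png",v)
for nm,c in dict(pull=(-50,0,90),lock=(30,-90,76)).items(): print(nm,gauge2w(pose,[c]),proj(d,gauge2w(pose,[c])))
sel=ok&(gz>60)
def st(nm,m):print(nm,m.sum(),gx[m].min(),gx[m].max(),np.median(gx[m]),gy[m].min(),gy[m].max(),np.median(gy[m]),gz[m].max())
st("rider",ok&(gz>58)&(gy>60)&(gx<-60))
st("lock",ok&(gz>66)&(gy<-70)&(gx>-20))
st("plate",ok&(gz>75)&(abs(gy)<50)&(gx<0))
st("housing",ok&(gz>55)&(abs(gy)<40)&(gx>40))
st("clip",ok&(gz>22)&(gy>108)&(gx>-200))
for k in np.argwhere(ok&(gz>22)&(gy>60)&(gx<-60)): k=tuple(k);print("(%d,%d: %.0f %.0f %.0f)"%(*k[::-1],gx[k],gy[k],gz[k]),end=" ")
E
```

```text
[ 6.09590636e+02 -5.42390921e+01  2.43751030e-01] [-2.09 -0.01  1.6  -0.79  0.9   0.52 -0.39  0.1 ]
pull [[561.06866055 -66.30631531  90.        ]] [[273.1777527  186.07030362]]
lock [[ 660.4248234  -134.33831443   76.        ]] [[296.21144591 154.45508147]]
rider 45 -160.0140785294393 -148.4375860939119 -154.3962621301952 71.39347365093559 100.5834110509173 85.99696018033856 79.20907506676781
lock 66 2.743777127809963 56.25618849375185 29.19212907822267 -95.78364536211214 -85.11133338204078 -89.57544342176799 80.2758113425673
plate 143 -57.29331358139998 -43.53582479505013 -51.11384814703976 -41.67683794297672 45.87214013790063 2.4870767715830837 95.15687555038858
housing 272 41.56786993740015 131.1882448620366 89.77655103028957 -17.000780217711863 22.969285162393884 2.95518223028306 68.18518977102258
clip 53 -155.30937551839432 134.30031067065883 -97.28395332347672 108.01248060124755 144.83897078481763 125.16175061862539 41.2116818004713
(234,203: -66 122 39) (240,204: -73 105 39) (235,212: -92 125 28) (236,212: -92 122 28) (237,212: -93 119 29) (238,212: -94 116 29) (239,212: -94 
[... 1407 characters left out ...]
6 77) (250,230: -157 93 78) (251,230: -158 90 74) (252,230: -158 87 75) (253,230: -159 84 74) (254,230: -160 82 73) (255,230: -160 79 69) (256,230: -160 76 56) (257,230: -159 73 34) (258,230: -160 70 32) (243,231: -153 114 37) (244,231: -154 111 36) (245,231: -154 108 37) (246,231: -155 105 35) (247,231: -156 102 34) (248,231: -159 99 76) (249,231: -159 96 74) (250,231: -160 93 75) (251,231: -160 91 66) (252,231: -160 88 56) (253,231: -160 85 41) (254,231: -160 82 25) (239,232: -153 126 34) (240,232: -154 123 37) (241,232: -155 120 41) (242,232: -155 117 34) (248,232: -159 100 31) (249,232: -160 97 41) (250,232: -160 94 25) (236,233: -154 135 36) (237,233: -155 132 35) (238,233: -155 130 33)
```

View pics/h0.png

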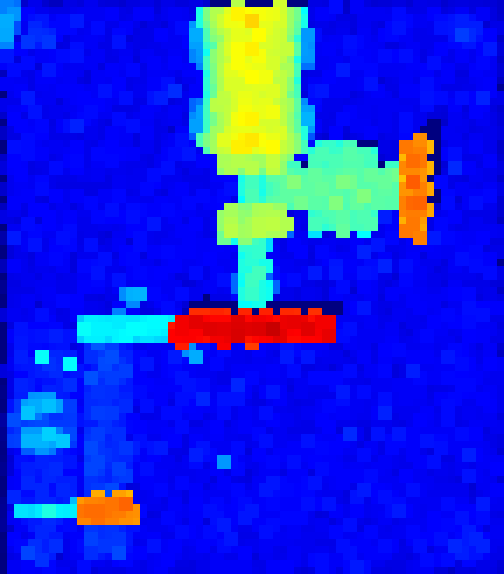

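The height map places the parts in the gauge frame. The rider is at x ≈ -154.5, y ≈ 86. The clip prongs are at x ≈ -95 and -115, so the gap is at about -105. The pull plate is at x ≈ -51 and the lock tab at (29, -90). I'll start moving with the gripper shut and the yaw aligned to the gauge.

>>> {"op": "jog_arm", "data": {"commands": [[-1,[0,0,0],[0,0,-0.15]],[-1,[0,0,0],[0,0,-0.15]],[-1,[0,0,0],[0,0,-0.15]],[-1,[0,0,0],[0,0,-0.15]]]}}

```text
t: 0.5
ee_pos: [141.1, 608.5, 222.2]
orientation: [0.389, -3.117, 0.001]
ft_force: [0.3, 0.1, 0.3]
width: 59.4
grasp_force: 0.0
```

```bash
cat >> h.py <<'E'
def goto(o,target):  # remaining shift in tool axes (fraction of full scale) to gauge-frame target; yaw error deg
    pose=np.load("pose.npy");T=R.from_rotvec(o["orientation"]).as_matrix();w=gauge2w(pose,[target])[0]
    a=pose[2];gy=np.array([-np.sin(a),np.cos(a),0]);rel=o["ee_pos"]-[pose[0],pose[1],0]
    print("t %.1f"%o["t"],"gauge pos",np.round([rel[0]*np.cos(a)+rel[1]*np.sin(a),-rel[0]*np.sin(a)+rel[1]*np.cos(a),rel[2]],1),
     "shift",np.round(T.T@(w-o["ee_pos"])/100,3),"yaw err frac",np.round(np.degrees(np.arctan2(*(T.T@gy)[:2]))/45,3),"tool z",T[:,2].round(3),"F",o["ft_force"].round(1))
E
python3 - <<'E'
from h import *
from workcell import *
goto(get_obs(),(-183,86,150))
E
```

```text
t 0.5 gauge pos [-294.7  756.3  222.2] shift [-1.087 -6.707  0.727] yaw err frac -0.006 tool z [-0.    -0.001 -1.   ] F [0.3 0.1 0.3]
```

>>> {"op": "jog_arm", "data": {"commands": [[-1,[-0.22,-0.4,0],[0,0,0]],[-1,[-0.22,-0.4,0],[0,0,0]],[-1,[-0.22,-0.4,0],[0,0,0]],[-1,[-0.22,-0.4,0],[0,0,0]],[-1,[-0.21,-0.4,0],[0,0,0]],[-1,[0,-0.45,0],[0,0,0]],[-1,[0,-0.45,0],[0,0,0]],[-1,[0,-0.45,0],[0,0,0]],[-1,[0,-0.45,0],[0,0,0]],[-1,[0,-0.45,0],[0,0,0]]]}}

```text
t: 1.5
ee_pos: [349.3, 220.9, 222.6]
orientation: [0.382, -3.118, 0.0]
ft_force: [0.4, 0.4, -0.3]
width: 0.6
grasp_force: 0.0
```

```bash
python3 - <<'E'
from h import *
from workcell import *
goto(get_obs(),(-183,86,150))
E
```

```text
t 1.5 gauge pos [-186.2  329.8  222.6] shift [-0.032 -2.438  0.726] yaw err frac -0.0 tool z [-0. -0. -1.] F [ 0.4  0.4 -0.3]
```

Commands track well, so I'll carry on to above the rider's near side and take a wrist picture.

>>> {"op": "jog_arm", "data": {"commands": [[-1,[0,-0.45,0],[0,0,0]],[-1,[0,-0.45,0],[0,0,0]],[-1,[0,-0.45,0],[0,0,0]],[-1,[0,-0.45,0],[0,0,0]],[-1,[0,-0.45,0],[0,0,0]],[-1,[-0.03,-0.18,0.3],[0,0,0]],[-1,[0,0,0.3],[0,0,0]],[-1,[0,0,0],[0,0,0]]]}}

```text
t: 2.3
ee_pos: [408.2, -13.0, 160.0]
orientation: [0.378, -3.112, -0.002]
ft_force: [-0.0, -0.2, -1.3]
width: 0.3
grasp_force: 0.0
```

```bash
python3 - <<'E'
from h import *
from workcell import *
o=get_obs();goto(o,(-183,86,50))
d=get_image("wrist");print(d["intrinsics"],d["mount"]);np.savez("w0.npz",pos=o["ee_pos"],ori=o["orientation"],**d)
cv2.imwrite("pics/w0.png",cv2.resize(d["image"],(768,576)))
E
```

```text
t 2.3 gauge pos [-185.5   88.6  160. ] shift [-0.033 -0.028  1.099] yaw err frac 0.003 tool z [-0.007  0.    -1.   ] F [-0.  -0.2 -1.3]
[[297.31863964   0.         254.53446052]
 [  0.         297.31863964 195.44551261]
 [  0.           0.           1.        ]] [[-6.48013848e-04 -9.65628450e-01 -2.59925523e-01  6.97639888e+01]
 [ 9.99999763e-01 -5.65726366e-04 -3.91389889e-04  1.57167255e-01]
 [ 2.30890491e-04 -2.59925715e-01  9.65628588e-01 -1.62394957e+02]
 [ 0.00000000e+00  0.00000000e+00  0.00000000e+00  1.00000000e+00]]
```

View pics/w0.png

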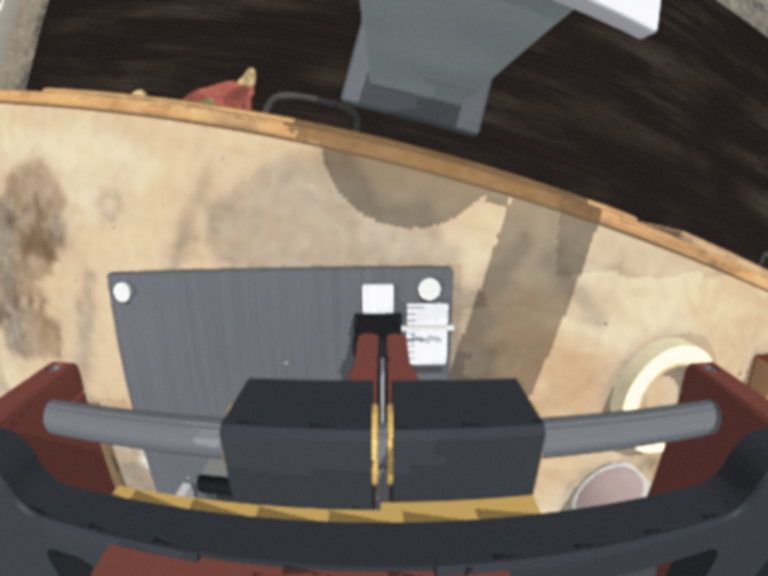

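The wrist view looks back toward the robot. The rider's black top is at (380,325), with the pointer and ruler beside it at (430,330), and the fingers sit on its near-robot side as the top-view fit predicted. Next I'll descend and push the rider toward zero.

>>> {"op": "jog_arm", "data": {"commands": [[-1,[0,-0.02,0.35],[0,0,0]],[-1,[0,0,0.4],[0,0,0]],[-1,[0,0,0.33],[0,0,0]],[-1,[-0.1,0,0],[0,0,0]],[-1,[-0.1,0,0],[0,0,0]],[-1,[-0.15,0,0],[0,0,0]],[-1,[-0.15,0,0],[0,0,0]],[-1,[-0.15,0,0],[0,0,0]],[-1,[-0.15,0,0],[0,0,0]],[-1,[0,0,0],[0,0,0]]]}}

```text
t: 3.35
ee_pos: [493.5, 5.6, 57.7]
orientation: [-0.382, 3.111, -0.001]
ft_force: [0.4, 0.3, -0.9]
width: 0.6
grasp_force: 0.0
```

```bash
python3 - <<'E'
from h import *
from workcell import *
goto(get_obs(),(-77.5,86,50))
E
```

```text
t 3.4 gauge pos [-98.2  86.1  57.7] shift [-0.207 -0.001  0.078] yaw err frac -0.001 tool z [ 0.007 -0.    -1.   ] F [ 0.4  0.3 -0.9]
```

>>> {"op": "jog_arm", "data": {"commands": [[-1,[-0.05,0,0.07],[0,0,0]],[-1,[-0.05,0,0],[0,0,0]],[-1,[-0.05,0,0],[0,0,0]],[-1,[-0.03,0,0],[0,0,0]],[-1,[-0.02,0,0],[0,0,0]],[-1,[0,0,0],[0,0,0]]]}}

```text
t: 3.95
ee_pos: [508.7, 9.7, 47.7]
orientation: [-0.381, 3.118, -0.0]
ft_force: [-0.0, -0.2, 0.2]
width: 0.6
grasp_force: 0.0
```

```bash
python3 - <<'E'
from h import *
from workcell import *
goto(get_obs(),(-77.5,86,50))
d=get_image("top");P=cloud(d);pose=np.load("pose.npy")
c=d["image"][170:250,215:295];cv2.imwrite("pics/top1.png",cv2.resize(c,(560,560),interpolation=cv2.INTER_CUBIC))
E
```

```text
t 4.0 gauge pos [-82.5  86.4  47.7] shift [-0.05  -0.004 -0.023] yaw err frac 0.0 tool z [ 0.  0. -1.] F [-0.  -0.2  0.2]
```

View pics/top1.png

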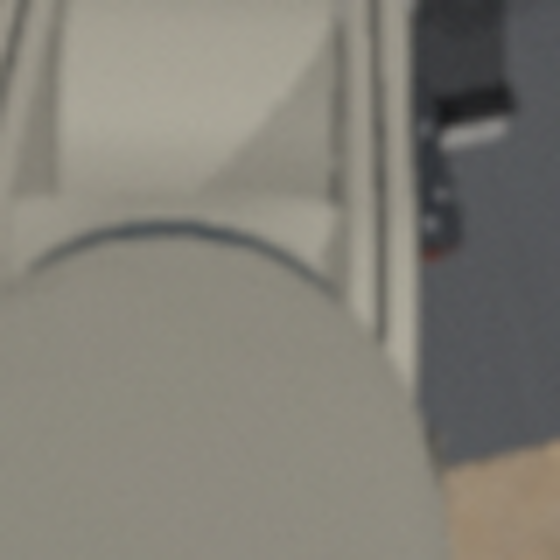

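The arm hides the overhead view here. I'll find the zero stop by feel instead.

>>> {"op": "jog_arm", "data": {"commands": [[-1,[-0.02,0,0],[0,0,0]],[-1,[-0.02,0,0],[0,0,0]],[-1,[-0.015,0,0],[0,0,0]],[-1,[0,0,0],[0,0,0]]]}}

```text
t: 4.4
ee_pos: [509.9, 10.4, 47.2]
orientation: [0.381, -3.111, -0.0]
ft_force: [-11.6, -4.6, 8.6]
width: 0.2
grasp_force: 5.8
```

```bash
python3 - <<'E'
from h import *
from workcell import *
goto(get_obs(),(-77.5,86,50))
E
```

```text
t 4.4 gauge pos [-81.1  86.8  47.2] shift [-0.036 -0.008 -0.029] yaw err frac -0.0 tool z [-0.008 -0.001 -1.   ] F [-11.6  -4.6   8.6]
```

There's a firm 12 N stop at TCP x = -81. I'll back off, rise, look, and go to the lock tab.

>>> {"op": "jog_arm", "data": {"commands": [[-1,[0.1,0,0],[0,0,0]],[-1,[0.05,0,-0.4],[0,0,0]],[-1,[0,0,-0.45],[0,0,0]],[-1,[0,-0.45,0],[0,0,0]],[-1,[-0.3,-0.35,0],[0,0,0]],[-1,[-0.35,-0.35,0],[0,0,0]],[-1,[-0.35,-0.33,0],[0,0,0]],[-1,[-0.3,0,0],[0,0,0]],[-1,[0,0,0],[0,0,0]]]}}

```text
t: 5.3
ee_pos: [664.7, -105.4, 132.7]
orientation: [-0.38, 3.115, -0.001]
ft_force: [-0.3, 0.3, -0.5]
width: 0.3
grasp_force: 0.0
```

```bash
python3 - <<'E'
from h import *
from workcell import *
goto(get_obs(),(30,-62,52))
d=get_image("top");np.savez("top2.npz",**d)
c=d["image"][115:255,205:345];cv2.imwrite("pics/top2.png",cv2.resize(c,None,fx=4,fy=4,interpolation=cv2.INTER_CUBIC))
P=cloud(d);x,y,a=np.load("pose.npy");Q=P-[x,y,0];gx=Q[...,0]*np.cos(a)+Q[...,1]*np.sin(a);gy=-Q[...,0]*np.sin(a)+Q[...,1]*np.cos(a);gz=P[...,2]
m=(gz>60)&(gz<85)&(gy>60)&(gy<110)&(gx<-40)&(gx>-190);print(m.sum());print(np.c_[gx[m],gy[m],gz[m]].round()[:40].tolist())
E
```

```text
t 5.3 gauge pos [ 41.1 -63.  132.7] shift [0.114 0.011 0.807] yaw err frac 0.001 tool z [ 0.004 -0.    -1.   ] F [-0.3  0.3 -0.5]
17
[[-57.0, 91.0, 76.0], [-57.0, 88.0, 74.0], [-57.0, 100.0, 74.0], [-59.0, 97.0, 77.0], [-59.0, 95.0, 77.0], [-60.0, 92.0, 77.0], [-60.0, 101.0, 74.0], [-61.0, 98.0, 76.0], [-62.0, 95.0, 75.0], [-63.0, 92.0, 78.0], [-64.0, 99.0, 73.0], [-65.0, 96.0, 76.0], [-66.0, 93.0, 79.0], [-67.0, 99.0, 74.0], [-67.0, 96.0, 72.0], [-67.0, 94.0, 69.0], [-68.0, 100.0, 62.0]]
```

View pics/top2.png

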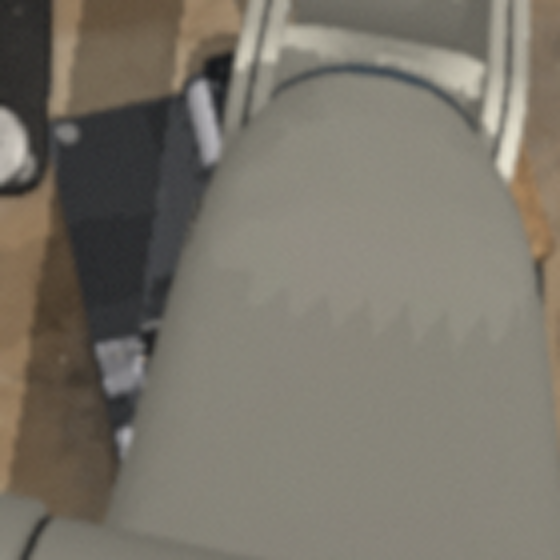

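The overhead crop shows the rider at x ≈ -62 in the gauge frame, which is zero. Next I'll lower the fingers inside the lock tab and push it out.

>>> {"op": "jog_arm", "data": {"commands": [[-1,[0.11,0.01,0.35],[0,0,0]],[-1,[0,0,0.35],[0,0,0]],[-1,[0,0,0.1],[0,0,0]],[-1,[0,-0.08,0],[0,0,0]],[-1,[0,-0.08,0],[0,0,0]],[-1,[0,-0.08,0],[0,0,0]],[-1,[0,-0.08,0],[0,0,0]],[-1,[0,-0.08,0],[0,0,0]],[-1,[0,-0.04,0],[0,0,0]],[-1,[0,0,0],[0,0,0]]]}}

```text
t: 6.35
ee_pos: [661.1, -150.3, 53.1]
orientation: [-0.38, 3.118, -0.001]
ft_force: [-0.7, 0.8, 0.7]
width: 0.5
grasp_force: 0.0
```

```bash
python3 - <<'E'
from h import *
from workcell import *
goto(get_obs(),(30,-109.5,52))
E
```

```text
t 6.3 gauge pos [  26.8 -105.7   53.1] shift [-0.032 -0.038  0.011] yaw err frac 0.001 tool z [ 0.001 -0.001 -1.   ] F [-0.7  0.8  0.7]
```

>>> {"op": "jog_arm", "data": {"commands": [[-1,[0,-0.02,0],[0,0,0]],[-1,[0,-0.02,0],[0,0,0]],[-1,[0,-0.015,0],[0,0,0]],[-1,[0,0,0],[0,0,0]]]}}

```text
t: 6.75
ee_pos: [661.9, -154.6, 52.6]
orientation: [0.382, -3.118, 0.0]
ft_force: [0.3, 1.3, 1.3]
width: 0.6
grasp_force: 0.5
```

```bash
python3 - <<'E'
from h import *
from workcell import *
goto(get_obs(),(30,-109.5,52))
E
```

```text
t 6.8 gauge pos [  26.6 -110.    52.6] shift [-0.034  0.005  0.006] yaw err frac 0.0 tool z [-0. -0. -1.] F [0.3 1.3 1.3]
```

>>> {"op": "jog_arm", "data": {"commands": [[-1,[0,-0.015,0],[0,0,0]],[-1,[0,-0.015,0],[0,0,0]],[-1,[0,0,0],[0,0,0]]]}}

```text
t: 7.05
ee_pos: [662.4, -156.7, 52.6]
orientation: [0.381, -3.118, -0.002]
ft_force: [-1.1, 5.0, 2.5]
width: 0.7
grasp_force: 2.9
```

```bash
python3 - <<'E'
from h import *
from workcell import *
goto(get_obs(),(30,-109.5,52))
E
```

```text
t 7.0 gauge pos [  26.5 -112.1   52.6] shift [-0.035  0.026  0.006] yaw err frac 0.001 tool z [-0.001  0.001 -1.   ] F [-1.1  5.   2.5]
```

>>> {"op": "jog_arm", "data": {"commands": [[-1,[0,-0.02,0],[0,0,0]],[-1,[0,-0.01,0],[0,0,0]],[-1,[0,0,0],[0,0,0]]]}}

```text
t: 7.35
ee_pos: [662.3, -156.9, 52.5]
orientation: [0.381, -3.116, -0.008]
ft_force: [-3.5, 17.4, 6.2]
width: 0.3
grasp_force: 8.6
```

```bash
python3 - <<'E'
from h import *
from workcell import *
goto(get_obs(),(30,-109.5,52))
E
```

```text
t 7.3 gauge pos [  26.4 -112.3   52.5] shift [-0.036  0.028  0.005] yaw err frac 0.001 tool z [-0.003  0.005 -1.   ] F [-3.5 17.4  6.2]
```

There's a 17 N stop, so the lock is fully out. Next I'll hook the plate.

>>> {"op": "jog_arm", "data": {"commands": [[-1,[0,0.12,0],[0,0,0]],[-1,[0,0,-0.4],[0,0,0]],[-1,[0,0,-0.4],[0,0,0]],[-1,[0.15,0.35,0],[0,0,0]],[-1,[0.17,0.35,0],[0,0,0]],[-1,[0.16,0.33,0],[0,0,0]],[-1,[0,0,0],[0,0,0]]]}}

```text
t: 8.05
ee_pos: [585.9, -57.9, 132.4]
orientation: [0.385, -3.115, -0.001]
ft_force: [0.4, -2.1, -0.2]
width: 0.8
grasp_force: 0.0
```

```bash
python3 - <<'E'
from h import *
from workcell import *
goto(get_obs(),(-20,0,54))
d=get_image("scene");cv2.imwrite("pics/s1.png",cv2.resize(d["image"][150:270,170:350],(720,480),interpolation=cv2.INTER_CUBIC))
E
```

```text
t 8.1 gauge pos [-23.9   2.1 132.4] shift [-0.041 -0.022  0.784] yaw err frac -0.003 tool z [-0.003  0.    -1.   ] F [ 0.4 -2.1 -0.2]
```

View pics/s1.png

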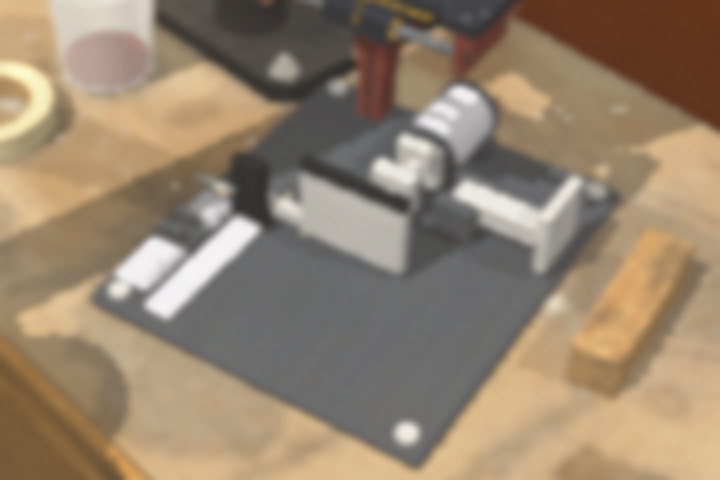

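The scene view shows the rider's black tab at (250,190), against the slide arm at zero. The lock tab is out at (560,225), the clip is at about (185,232), and the fingers hang at (375,100), behind the plate. I'll descend and pull.

>>> {"op": "jog_arm", "data": {"commands": [[-1,[-0.03,-0.02,0.4],[0,0,0]],[-1,[0,0,0.36],[0,0,0]],[-1,[0,0,0],[0,0,0]],[-1,[0.05,0,0],[0,0,0]],[-1,[0.05,0,0],[0,0,0]],[-1,[0.06,0,0],[0,0,0]],[-1,[0.06,0,0],[0,0,0]],[-1,[0.06,0,0],[0,0,0]],[-1,[0.06,0,0],[0,0,0]],[-1,[0,0,0],[0,0,0]]]}}

```text
t: 9.1
ee_pos: [561.4, -70.2, 58.5]
orientation: [-0.38, 3.113, -0.002]
ft_force: [5.3, 0.7, -2.0]
width: 0.5
grasp_force: 2.3
```

```bash
cat > meas.py <<'E'
from h import *
from workcell import *
o=get_obs();goto(o,(-73,0,54))
for n in ["top","scene"]:
    d=get_image(n);P=cloud(d);x,y,a=np.load("pose.npy");Q=P-[x,y,0];gx=Q[...,0]*np.cos(a)+Q[...,1]*np.sin(a);gy=-Q[...,0]*np.sin(a)+Q[...,1]*np.cos(a);gz=P[...,2]
    for nm,m in dict(rider=(gz>55)&(gz<85)&(gy>66)&(gy<106)&(gx<-40)&(gx>-190),plate=(gz>70)&(gz<97)&(abs(gy)<47)&(gx<-30)&(gx>-150),
      pointer=(gz>31)&(gz<42)&(gy>108)&(gy<136)&(gx<-40)&(gx>-190),clip=(gz>23)&(gz<31)&(gy>108)&(gy<134)&(gx<-80)&(gx>-130),lock=(gz>60)&(gz<85)&(abs(gx-30)<30)&(gy<-70)&(gy>-140)).items():
        if m.sum()>3: print(n,nm,m.sum(),"gx min/med/max",np.percentile(gx[m],[5,50,95]).round(1),"gy",np.percentile(gy[m],[5,50,95]).round(1))
E
python3 meas.py
```

```text
t 9.1 gauge pos [-50.6  -3.9  58.5] shift [0.224 0.039 0.044] yaw err frac 0.001 tool z [ 0.006 -0.001 -1.   ] F [ 5.3  0.7 -2. ]
top pointer 8 gx min/med/max [-80.6 -79.3 -69.8] gy [121.8 126.7 134.5]
top lock 6 gx min/med/max [51.2 54.1 55.7] gy [-128.9 -125.9 -121.8]
scene rider 71 gx min/med/max [-88.8 -86.5 -78.3] gy [73.1 83.6 98.9]
scene plate 233 gx min/med/max [-77.2 -73.4 -51.3] gy [-39.5  -5.2  40.3]
scene pointer 15 gx min/med/max [-99.  -82.9 -74.5] gy [110.  120.9 133. ]
scene clip 35 gx min/med/max [-121.  -115.6  -94.4] gy [112.8 123.5 132.4]
scene lock 69 gx min/med/max [ 1.1 23.1 50.8] gy [-129.7 -127.3 -120.7]
```

Contact holds, with travel of about 19.5 mm at TCP x = -50.6. I need about 24 mm more.

>>> {"op": "jog_arm", "data": {"commands": [[-1,[0.06,0,0],[0,0,0]],[-1,[0.06,0,0],[0,0,0]],[-1,[0.05,0,0],[0,0,0]],[-1,[0.04,0,0],[0,0,0]],[-1,[0,0,0],[0,0,0]]]}}

```text
t: 9.7
ee_pos: [541.5, -75.3, 58.4]
orientation: [-0.381, 3.113, -0.002]
ft_force: [5.7, -0.1, 2.6]
width: 0.6
grasp_force: 2.9
```

```bash
cat >> meas.py <<'E'
    cv2.imwrite(f"pics/{n}_last.png",d["image"])
    if n=="scene": cv2.imwrite("pics/clip_%.0f.png"%(o["t"]*10),cv2.resize(d["image"][185:235,190:270],(800,500),interpolation=cv2.INTER_CUBIC))
E
python3 meas.py; ls pics
```

```text
t 9.7 gauge pos [-71.1  -4.   58.4] shift [0.019 0.04  0.043] yaw err frac 0.001 tool z [ 0.006 -0.001 -1.   ] F [ 5.7 -0.1  2.6]
top pointer 18 gx min/med/max [-116.2  -99.6  -88.6] gy [116.8 125.3 133. ]
top clip 10 gx min/med/max [-105.7  -94.9  -92.7] gy [114.7 124.  129.1]
top lock 47 gx min/med/max [24.9 40.1 53.9] gy [-129.9 -124.1 -120.6]
scene rider 71 gx min/med/max [-108.3 -106.3  -98.5] gy [72.4 85.2 98.7]
scene plate 238 gx min/med/max [-98.  -94.  -73.4] gy [-40.   -5.2  39.8]
scene pointer 12 gx min/med/max [-103.8 -102.7 -100.7] gy [109.6 121.  134.2]
scene clip 24 gx min/med/max [-121.8 -117.6  -98.7] gy [113.5 121.  131.4]
scene lock 68 gx min/med/max [ 1.3 22.8 49.6] gy [-129.8 -126.8 -120.6]
clip_97.png
crop0.png
h0.png
s1.png
scene0.png
scene_last.png
top0.png
top1.png
top2.png
top_last.png
w0.png
```

>>> {"op": "jog_arm", "data": {"commands": [[-1,[0.025,0,0],[0,0,0]],[-1,[0,0,0],[0,0,0]]]}}

```text
t: 10.0
ee_pos: [539.6, -75.8, 58.4]
orientation: [-0.381, 3.112, -0.002]
ft_force: [7.6, 0.8, 1.9]
width: 0.5
grasp_force: 3.5
```

```bash
python3 meas.py; ls pics/clip*
```

```text
t 10.0 gauge pos [-73.1  -4.   58.4] shift [-0.001  0.04   0.044] yaw err frac 0.0 tool z [ 0.006 -0.001 -1.   ] F [7.6 0.8 1.9]
top pointer 16 gx min/med/max [-115.9 -102.4  -88.8] gy [116.8 125.4 132.6]
top clip 16 gx min/med/max [-102.3  -94.9  -92.1] gy [113.9 123.3 129.9]
top lock 50 gx min/med/max [21.3 37.6 54.4] gy [-129.5 -124.3 -120.9]
scene rider 76 gx min/med/max [-111.  -108.5 -102.3] gy [ 72.9  85.4 101.1]
scene plate 237 gx min/med/max [-99.4 -96.2 -73.4] gy [-40.   -4.6  39.9]
scene pointer 13 gx min/med/max [-118.1 -104.6  -86.6] gy [112.6 121.7 131.7]
scene clip 25 gx min/med/max [-120.8 -116.9  -95.7] gy [113.3 122.2 132.3]
scene lock 70 gx min/med/max [ 1.9 22.3 50.7] gy [-129.8 -127.4 -120.7]
pics/clip_100.png
pics/clip_97.png
```

View pics/clip_100.png

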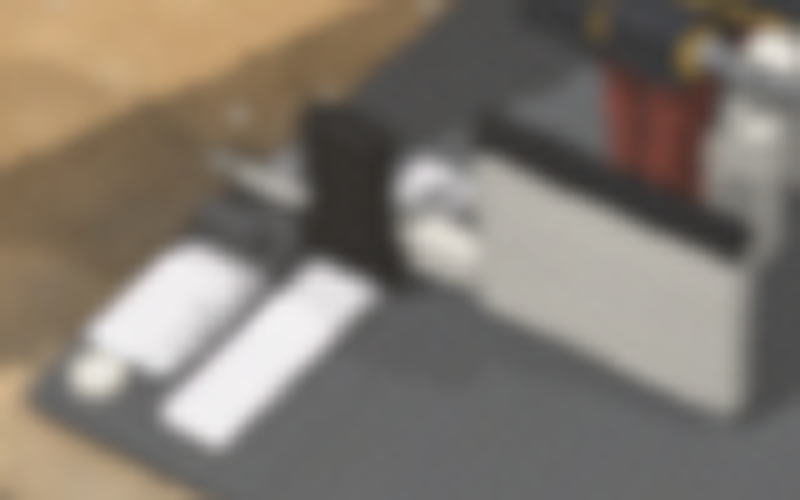

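The pointer blade at (265,180) stands above the dark clip at (250,220), and the plate is held by the red fingers. I'll get a precise pointer-to-prong number from a few depth frames.

```bash
cat > m2.py <<'E'
from h import *
from workcell import *
o=get_obs();goto(o,(-75,0,54))
for n in ["top","scene"]:
    A=[]
    for _ in range(3):
        d=get_image(n);P=cloud(d);x,y,a=np.load("pose.npy");Q=P-[x,y,0];gx=Q[...,0]*np.cos(a)+Q[...,1]*np.sin(a);gy=-Q[...,0]*np.sin(a)+Q[...,1]*np.cos(a);gz=P[...,2]
        m=(gz>23)&(gz<42)&(gy>108)&(gy<134)&(gx<-85)&(gx>-125);A+=np.c_[gx[m],gz[m]].tolist()
    A=np.array(A);b=((A[:,0]+125)//2).astype(int)
    print(n,[(int(-124+2*k),int((b==k).sum()),round(float(A[b==k,1].mean()),1)) for k in np.unique(b)])
E
python3 m2.py
```

```text
t 10.1 gauge pos [-73.1  -4.   58.4] shift [0.019 0.04  0.043] yaw err frac 0.0 tool z [ 0.006 -0.001 -1.   ] F [6.9 0.6 3.8]
top [(-118, 1, 23.8), (-116, 9, 30.0), (-114, 7, 30.8), (-112, 5, 29.8), (-102, 14, 37.4), (-100, 10, 37.4), (-98, 10, 28.0), (-96, 13, 29.6), (-94, 16, 29.5), (-92, 8, 28.0)]
scene [(-122, 6, 27.3), (-120, 23, 27.5), (-118, 14, 27.8), (-116, 9, 28.2), (-114, 2, 26.8), (-112, 1, 25.8), (-108, 1, 38.2), (-106, 8, 35.5), (-104, 17, 34.0), (-102, 7, 30.8), (-100, 7, 24.6), (-98, 6, 28.0), (-96, 4, 28.7), (-94, 4, 27.9)]
```

Both cameras put the pointer about 3 mm short of the middle. I'll draw 3.5 mm more and hold.

>>> {"op": "jog_arm", "data": {"commands": [[-1,[0.02,0,0],[0,0,0]],[-1,[0.015,0,0],[0,0,0]],[-1,[0,0,0],[0,0,0]],[-1,[0,0,0],[0,0,0]],[-1,[0,0,0],[0,0,0]],[-1,[0,0,0],[0,0,0]],[-1,[0,0,0],[0,0,0]],[-1,[0,0,0],[0,0,0]]]}}

```text
t: 11.2
ee_pos: [536.4, -76.6, 58.4]
orientation: [-0.381, 3.112, -0.002]
ft_force: [6.8, 1.6, 2.8]
width: 0.2
grasp_force: 3.7
```

```bash
python3 m2.py
```

```text
t 11.2 gauge pos [-76.4  -4.   58.4] shift [-0.014  0.04   0.044] yaw err frac 0.0 tool z [ 0.007 -0.001 -1.   ] F [6.8 1.6 2.8]
top [(-118, 3, 28.1), (-116, 12, 29.6), (-114, 8, 28.9), (-112, 8, 29.1), (-106, 12, 36.5), (-104, 14, 37.4), (-98, 7, 27.9), (-96, 15, 29.1), (-94, 14, 29.9), (-92, 10, 28.2)]
scene [(-122, 4, 26.6), (-120, 21, 27.1), (-118, 11, 27.1), (-116, 13, 28.4), (-114, 3, 26.6), (-110, 7, 36.1), (-108, 19, 34.3), (-106, 6, 33.3), (-104, 2, 32.9), (-102, 1, 30.3), (-100, 3, 30.2), (-98, 12, 29.2), (-96, 4, 28.1), (-94, 1, 27.7)]
```

It's centred to within 1 mm or so. I'll hold a bit longer, then return slowly.

>>> {"op": "jog_arm", "data": {"commands": [[-1,[0,0,0],[0,0,0]],[-1,[0,0,0],[0,0,0]],[-1,[0,0,0],[0,0,0]],[-1,[0,0,0],[0,0,0]],[-1,[0,0,0],[0,0,0]],[-1,[-0.03,0,0],[0,0,0]],[-1,[-0.05,0,0],[0,0,0]],[-1,[-0.06,0,0],[0,0,0]],[-1,[-0.06,0,0],[0,0,0]],[-1,[-0.06,0,0],[0,0,0]]]}}

```text
t: 12.5
ee_pos: [560.8, -70.3, 58.2]
orientation: [-0.381, 3.114, -0.002]
ft_force: [4.6, -0.2, 3.7]
width: 0.0
grasp_force: 2.3
```

>>> {"op": "jog_arm", "data": {"commands": [[-1,[-0.06,0,0],[0,0,0]],[-1,[-0.06,0,0],[0,0,0]],[-1,[-0.05,0,0],[0,0,0]],[-1,[-0.04,0,0],[0,0,0]],[-1,[-0.04,0,0],[0,0,0]],[-1,[-0.03,0,0],[0,0,0]],[-1,[0,0,0],[0,0,0]],[-1,[0,0,0],[0,0,0]]]}}

```text
t: 13.3
ee_pos: [585.0, -63.2, 56.3]
orientation: [0.381, -3.117, -0.0]
ft_force: [0.4, -0.5, 0.7]
width: 0.5
grasp_force: 0.0
```

```bash
python3 meas.py; python3 m2.py
```

```text
t 13.3 gauge pos [-26.   -2.8  56.3] shift [0.47  0.028 0.023] yaw err frac 0.0 tool z [-0.001  0.    -1.   ] F [ 0.4 -0.5  0.7]
top lock 9 gx min/med/max [ 5.   9.5 18.1] gy [-130.  -128.8 -126.3]
scene rider 74 gx min/med/max [-114.2 -111.8 -103.9] gy [72.6 83.4 98.8]
scene plate 236 gx min/med/max [-60.2 -56.5 -36. ] gy [-39.4  -0.9  40.4]
scene pointer 13 gx min/med/max [-109.3 -107.8  -88.1] gy [109.8 122.7 133.8]
scene clip 25 gx min/med/max [-120.6 -116.7  -96.5] gy [114.5 123.9 133. ]
scene lock 67 gx min/med/max [ 1.1 23.5 50.6] gy [-129.7 -126.7 -121. ]
t 13.4 gauge pos [-25.8  -2.9  56.5] shift [0.492 0.029 0.025] yaw err frac 0.0 tool z [-0.001  0.    -1.   ] F [-0.   0.3 -0.2]Traceback (most recent call last):
  File "m2.py", line 9, in <module>
    A=np.array(A);b=((A[:,0]+125)//2).astype(int)
                      ~^^^^^
IndexError: too many indices for array: array is 1-dimensional, but 2 were indexed
```

The slide is home with no load and the rider has stayed put. Next I'll go outside the lock tab.

>>> {"op": "jog_arm", "data": {"commands": [[-1,[-0.03,0,0],[0,0,0]],[-1,[0,0,-0.4],[0,0,0]],[-1,[0,0,-0.4],[0,0,0]],[-1,[-0.12,-0.4,0],[0,0,0]],[-1,[-0.12,-0.4,0],[0,0,0]],[-1,[-0.13,-0.4,0],[0,0,0]],[-1,[-0.13,-0.42,0],[0,0,0]],[-1,[0,0,0],[0,0,0]]]}}

```text
t: 14.35
ee_pos: [678.8, -212.4, 137.0]
orientation: [-0.376, 3.116, -0.004]
ft_force: [0.1, 0.0, 0.9]
width: 0.6
grasp_force: 0.0
```

```bash
python3 - <<'E'
from h import *
from workcell import *
goto(get_obs(),(28,-165,54))
E
```

```text
t 14.3 gauge pos [  29.  -170.2  137. ] shift [0.013 0.054 0.83 ] yaw err frac 0.005 tool z [ 0.003 -0.002 -1.   ] F [0.1 0.  0.9]
```

>>> {"op": "jog_arm", "data": {"commands": [[-1,[0,0,0.4],[0,0,0]],[-1,[0,0,0.42],[0,0,0]],[-1,[0,0.1,0],[0,0,0]],[-1,[0,0.08,0],[0,0,0]],[-1,[0,0.08,0],[0,0,0]],[-1,[0,0.08,0],[0,0,0]],[-1,[0,0.08,0],[0,0,0]],[-1,[0,0.08,0],[0,0,0]],[-1,[0,0.08,0],[0,0,0]],[-1,[0,0,0],[0,0,0]]]}}

```text
t: 15.35
ee_pos: [662.0, -150.1, 55.0]
orientation: [0.383, -3.118, -0.001]
ft_force: [0.4, 0.4, -0.4]
width: 0.6
grasp_force: 0.0
```

```bash
python3 - <<'E'
from h import *
from workcell import *
goto(get_obs(),(28,-105.5,54))
E
```

```text
t 15.3 gauge pos [  27.7 -105.7   55. ] shift [-0.003  0.002  0.01 ] yaw err frac -0.001 tool z [-0.  0. -1.] F [ 0.4  0.4 -0.4]
```

>>> {"op": "jog_arm", "data": {"commands": [[-1,[0,0.02,0],[0,0,0]],[-1,[0,0.02,0],[0,0,0]],[-1,[0,0,0],[0,0,0]]]}}

```text
t: 15.65
ee_pos: [661.1, -147.5, 54.5]
orientation: [0.381, -3.118, -0.0]
ft_force: [0.7, -1.0, 0.6]
width: 0.5
grasp_force: 0.3
```

```bash
python3 - <<'E'
from h import *
from workcell import *
goto(get_obs(),(28,-105.5,54))
E
```

```text
t 15.7 gauge pos [  27.5 -103.    54.5] shift [-0.005 -0.025  0.005] yaw err frac 0.001 tool z [-0.  0. -1.] F [ 0.7 -1.   0.6]
```

>>> {"op": "jog_arm", "data": {"commands": [[-1,[0,0.02,0],[0,0,0]],[-1,[0,0.02,0],[0,0,0]],[-1,[0,0,0],[0,0,0]]]}}

```text
t: 15.95
ee_pos: [661.1, -147.0, 54.7]
orientation: [-0.382, 3.117, -0.007]
ft_force: [3.0, -14.7, -2.8]
width: 0.3
grasp_force: 7.5
```

```bash
python3 - <<'E'
from h import *
from workcell import *
goto(get_obs(),(28,-105.5,54))
E
```

```text
t 15.9 gauge pos [  27.6 -102.5   54.7] shift [-0.004 -0.03   0.007] yaw err frac -0.0 tool z [ 0.002 -0.004 -1.   ] F [  3.  -14.7  -2.8]
```

There's a 15 N stop, so the lock is fully in. I'll retreat and verify.

>>> {"op": "jog_arm", "data": {"commands": [[-1,[0,-0.15,0],[0,0,0]],[-1,[0,-0.15,0],[0,0,0]],[-1,[0,0,-0.45],[0,0,0]],[-1,[0,0,-0.45],[0,0,0]],[-1,[0,0,-0.45],[0,0,0]],[-1,[0,-0.3,0],[0,0,0]],[-1,[0,-0.3,0],[0,0,0]],[-1,[0,0,0],[0,0,0]]]}}

```text
t: 16.75
ee_pos: [682.7, -234.7, 190.2]
orientation: [-0.377, 3.117, -0.002]
ft_force: [0.4, 0.5, -0.3]
width: 0.6
grasp_force: 0.0
```

```bash
python3 meas.py; python3 m2.py; python3 - <<'E'
import cv2
d=cv2.imread("pics/scene_last.png");cv2.imwrite("pics/fin.png",cv2.resize(d[130:270,150:350],(800,560),interpolation=cv2.INTER_CUBIC))
E
```

```text
t 16.8 gauge pos [  27.4 -192.8  190.2] shift [1.011 1.926 1.358] yaw err frac 0.004 tool z [ 0.002 -0.001 -1.   ] F [ 0.4  0.5 -0.3]
top rider 47 gx min/med/max [-110.5 -105.7  -99.4] gy [73.2 85.8 98.2]
top plate 145 gx min/med/max [-56.6 -51.3 -44.8] gy [-37.1   3.4  42.2]
top pointer 15 gx min/med/max [-115.4 -105.   -85.3] gy [111.3 121.5 132.2]
top clip 27 gx min/med/max [-117.4  -97.4  -92.5] gy [112.4 122.2 130.8]
top lock 73 gx min/med/max [ 5.  29.  52.8] gy [-92.1 -86.4 -82.7]
scene rider 73 gx min/med/max [-114.3 -111.1 -102.6] gy [72.8 83.6 99.2]
scene plate 191 gx min/med/max [-60.2 -57.2 -50.8] gy [-40.    0.2  41.9]
scene pointer 13 gx min/med/max [-110.5 -108.4  -88.7] gy [109.8 122.3 132.5]
scene clip 26 gx min/med/max [-120.4 -117.6  -96.2] gy [112.6 121.8 131.5]
scene lock 67 gx min/med/max [ 1.5 21.7 47.7] gy [-91.8 -89.5 -83.4]
t 16.9 gauge pos [  27.1 -189.6  189.1] shift [1.023 1.892 1.354] yaw err frac 0.003 tool z [-0.001  0.001 -1.   ] F [-0.   0.6 -0.2]
top [(-118, 6, 25.9), (-116, 16, 30.0), (-114, 13, 29.7), (-112, 10, 29.1), (-106, 11, 37.2), (-104, 17, 36.5), (-98, 7, 29.2), (-96, 13, 28.8), (-94, 19, 29.6), (-92, 6, 29.6)]
scene [(-122, 4, 28.3), (-120, 19, 26.2), (-118, 21, 27.5), (-116, 9, 28.7), (-114, 3, 25.8), (-112, 2, 32.3), (-110, 3, 34.2), (-108, 21, 34.5), (-106, 5, 33.7), (-104, 2, 33.9), (-102, 2, 31.2), (-100, 2, 28.4), (-98, 11, 28.9), (-96, 5, 28.9), (-94, 2, 27.3)]
```

View pics/fin.png

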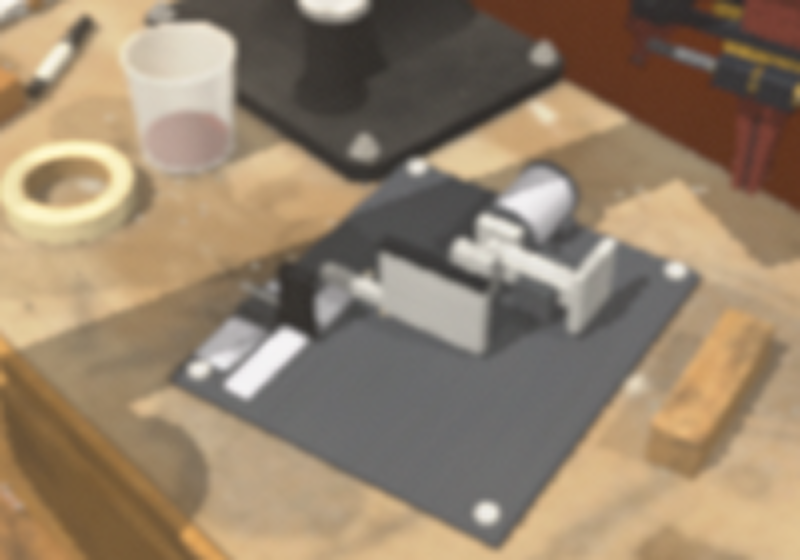

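The slide is home with the plate at (435,300), the rider has stayed at the clip at (298,300), the lock tab is in at (590,290), and the bystanders haven't moved. The gripper is clear, so I'll hand the job in.

```bash
python3 -c "
from workcell import *
print(close_job())"
```

```text
the job is handed in; nothing more can be done
None
```

The proof stretch is done and handed in: by the last depth readings the slide is home, the lock bar is in, and the tell-tale's pointer is about 1 mm from the middle of the clip's gap (the hand-in call returned no verdict).

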